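# Scrap the snapped probe and gauge the plug well

## Task

Three gauging probes stand in the rack and one has snapped short: lift the short one out and put it tip down into the scrap tin. Then take either full-length probe and lower it upright into the plug well of the engine head without touching the well at all, until its tip is about 50 mm below the mouth, half of its steel stem. Finish by holding it there, still and centred in the well, with the gripper; leave the other good probe standing in the rack and do not disturb the wrench, the screwdriver or the jar.

Things in the scene. Friction and masses are not known exactly. Their poses are not given: they have to be found in the camera images.
- rack: grey sheet-metal rack, fixed, 70 (its x) x 230 (its y) x 45 mm, on the bench on either the left or the right side. Origin at the centre of its underside, z up. Floor plate 6 mm thick (probe tips stand on it at height 6 mm); above it a guide plate at 37 to 45 mm with three through holes, 14 mm wide, at y = -80, 0 and +80 mm, x = 0. Yaw varies by about 0.35 rad either way.
- probe_a: full-length probe: straight round steel stem 12 mm in diameter and 100 mm long, and on top of it a black square handle 22 x 22 x 40 mm, with a 12 mm wide, 6 mm high brass stub above it; 146 mm in all. Loose, about 0.12 kg, its origin at the centre of the flat tip (the lower end), z up along the stem. It starts upright in one of the three rack holes, tip on the rack floor, which hole varies; the sides of its handle are parallel to the rack's sides.
- probe_b: second full-length probe, the same in all respects as probe_a: stem 12 mm in diameter and 100 mm long, handle 22 x 22 x 40 mm, stub 6 mm. Loose, about 0.12 kg, its origin at the centre of the flat tip (the lower end), z up along the stem. It starts upright in one of the three rack holes, tip on the rack floor, which hole varies; the sides of its handle are parallel to the rack's sides.
- probe_short: snapped probe: like the others but its stem is only 65 mm long, 111 mm in all, so that its handle stands 35 mm lower in the rack. Loose, about 0.12 kg, its origin at the centre of the flat tip (the lower end), z up along the stem. It starts upright in one of the three rack holes, tip on the rack floor, which hole varies; the sides of its handle are parallel to the rack's sides.
- scrap_tin: plain round open steel tin, fixed to the bench between rack and engine head, 72 mm outside diameter, 66 mm inside, 65 mm high, bottom 5 mm thick. Origin at the centre of its underside, z up. The short probe put in tip down just leans on the rim, with its handle above it.
- engine_head: bare aluminium engine cylinder head, fixed, about 160 x 140 mm and 90 mm high, with upright cooling fins 74 mm high on both sides of a 60 x 60 mm central boss 90 mm high; on the bench on the side opposite the rack, yaw varies. Origin at the centre of its underside, z up.
- well_mouth (a point): centre of the mouth of the plug well, a vertical round hole 26 mm in diameter and 75 mm deep with a closed bottom, in the flat top of the engine head's central boss, 90 mm above the bench; z up.
- wrench: bystander: loose steel wrench, 170 mm long, lying beyond the work. Origin at the middle of its underside.
- screwdriver: bystander: loose screwdriver, 180 mm long, 26 mm thick, lying beyond the work. Origin at the middle of its underside.
- grease_jar: bystander: loose closed jar, 60 mm in diameter, 70 mm high, standing beyond the work. Origin at the centre of its underside.

How it is judged:
On the way:
1. the short probe stands or leans in the scrap tin, tip down, let go (horizontal distance between probe_short and scrap_tin below 0.034 m and z of probe_short in the frame of scrap_tin below 0.03 m and contact force between probe_short and the fingers below 0.05 N and linear speed of probe_short below 0.03 m/s), for 0.3 s.
At the end, for the whole second after the job is handed in: Short probe let go in the scrap tin, tip down. A full probe held in the well by the fingers alone: tip within 4 mm of the axis and 40 to 60 mm below the mouth, tilt under 0.07 rad, still. The other stands in the rack (moved under 15 mm, tilt under 0.15 rad) (all of step 1 and ((horizontal distance between probe_a and well_mouth below 0.004 m and z of probe_a in the frame of well_mouth between -0.06 and -0.04 m and angle between probe_a's own z axis and vertical below 0.07 rad and linear speed of probe_a below 0.01 m/s and contact force between probe_a and the fingers above 1 N and contact force between probe_a and engine_head below 0.1 N and distance of probe_b from where it was at the start of the episode below 0.015 m and angle between probe_b's own z axis and vertical below 0.15 rad and contact force between probe_b and the fingers below 0.05 N) or (horizontal distance between probe_b and well_mouth below 0.004 m and z of probe_b in the frame of well_mouth between -0.06 and -0.04 m and angle between probe_b's own z axis and vertical below 0.07 rad and linear speed of probe_b below 0.01 m/s and contact force between probe_b and the fingers above 1 N and contact force between probe_b and engine_head below 0.1 N and distance of probe_a from where it was at the start of the episode below 0.015 m and angle between probe_a's own z axis and vertical below 0.15 rad and contact force between probe_a and the fingers below 0.05 N))); the arm keeps its last pose, push and grip.
It fails at once if a probe touches the engine head (contact force between any of probe_a, probe_b, probe_short and engine_head above 0.3 N).
It fails at once if a bystander is moved by more than 30 mm (distance of any of wrench, screwdriver, grease_jar from where it was at the start of the episode above 0.03 m).
It also fails if it takes over 72 s, if anything falls off the work surface, if the arm or the gripper's body presses on something with over 40 N, if the wrist force passes 120 N, or if a joint passes its speed limit or range.

## Robot

A 6-joint arm with a two-finger parallel gripper is mounted at the origin on the work surface. World frame = base frame: x ahead of the robot, y to its left, z up, the work surface at z = 0. Lengths are in m, angles in rad, forces in N, time in s.
With the tool pointing down it reaches from about 0.425 to 0.925 m from the base axis. Payload 12.5 kg.
Tool frame: the origin (TCP) lies on the centre line of the jaws, within the pads' length; the fingertips stand 14 mm ahead of it and the grasp point (between the pads) lies 5 mm behind it; z points along the fingers, y is the direction in which the jaws open and shut (so a half turn about z gives the same grasp; the last joint's range is limited). The gripper opens to 85 mm and grips with 20 to 120 N. Pads are 22 mm wide; open, the fingers measure 114 mm over their backs; the gripper's body (76 mm by 85 mm) begins 54 mm behind the grasp point. The pads swing forward as they close: fully open they stand 13 mm farther back than shut.
Start: joints at [-1.231, 0.491, 1.559, -0, 1.092, -0.106], TCP at [0.27, -0.564, 0.22] pointing down, gripper open.
Joint ranges: [-3.1, 3.1], [-0.84, 2.19], [0.05, 2.79], [-1.13, 4.28], [0.06, 2.93], [-2.69, 2.69]. Speed limits (rad/s): [2.22, 2.22, 2.79, 3.14, 3.14, 3.14].

## Interface

Orientations are given as a rotation vector (axis times angle).
In Python, from plant import arm, viewer, job_done gives the robot as it stands.
- The arm moves only by the shell command python3 -m inch 'ROWS' [FORCE]. ROWS is JSON, a list of rows, each a list of 3 entries, a list of its own where there are three numbers: the shift along the tool's x, y, z in mm, then the turn about the tool's z in degrees, then the closure in counts, from 0 (fully open) to 255 (shut). A call has 1 to 10 rows; each row is the pose to reach, as a shift and turn from the pose measured when the call began, along the tool's axes at that moment; what a row does not reach only later rows make up. A row lasts 1/12 s, in which the tool goes at most 41.7 mm and 7.16 degrees, less where a joint would pass 70% of its speed; a pose out of reach is approached as far as the arm can. A call with a gripper value outside its range is refused whole. The fingers move at their own pace and stop on an object; FORCE is the grip in N (left out, the last holds). Time passes only in rows, so rows that repeat a pose let the fingers close. It gives the time, the measured TCP pose, the force and the opening at its end, in the units of the state.
- arm.observe(): the state, without advancing time (a new reading comes with each control period).
- viewer.camera(name): name is "side" or "top"; returns (picture, depth): 384x512x3 uint8, red, green, blue; 384x512 float32, m along the optical axis (not along the pixel's ray), 0 where there is no reading.
- viewer.camera_params(name): a dict with "vertical_fov" (degrees; the focal length in pixels is half the picture's height over the tangent of half this angle, whatever the lens; pixels are square), "cx", "cy" (the principal point, pixels), "position" and "rotation" of the camera in the world. Camera axes: x right, y down, z forward; pixel columns grow to the right and rows downward; lengths in m; the calibration is good to about 2 mm. A picture is of the moment at which its call begins. camera_params takes no time and is no camera call.
- job_done(): hands the job in, once; it reports no verdict.
Trained networks look in the newest picture that a camera, given by its name, has taken for a name from the list of things; names that differ only in an ending like _2 or _b are one class to them, and where a whole thing is asked for, a point or a joint stands for the part that bears it (a point fixed in the world has none). Each returns a list of dicts, best first, with "confidence" (0 to 1); they miss things now and then, are a little off and sometimes report something else, mostly with a low value. They report only what shows in the picture. A call takes as long as a camera call.
- viewer.silhouettes(name, camera): "region" (384x512 bool, what is visible of it) and "position" ([column, row] in pixels, amid what is visible of it).
The state is a dict: "time_s": time; "joint_pos": joint angles; "qvel": joint speeds; "effort": joint torques, N m; "position": TCP position; "orientation": TCP orientation; "ft_force": force on the tool from outside, world axes, zero at the start; "ft_torque": the same for the moment, N m; "grip_width": finger opening in m.
Only numpy, scipy, OpenCV 4.12 (cv2) and the standard library are available. Lean on these libraries where they do the work, as an engineer would, in place of code of your own. Each camera call takes 0.05 s, during which the arm holds its last target.

## Working session

There is one attempt and no reset: what is moved stays moved. The work goes in short steps, Python scripts to look and compute and a shell command to move; the robot and the scene stay as the last step left them, time stands still between calls to the robot, and variables do not carry over. Pictures are saved under pics/ and viewed, and the job is handed in when it is done.

```bash
ls; mkdir -p pics
python3 - <<'E'
from plant import arm, viewer
import cv2
s=arm.observe(); print(s)
for c in ("side","top"):
    p,d=viewer.camera(c); cv2.imwrite(f"pics/{c}0.png",p[:,:,::-1])
    print(c,viewer.camera_params(c))
E
```

```text
pics
{'time_s': 0.0, 'joint_pos': array([-1.23058068e+00,  4.91601186e-01,  1.55947784e+00,  9.54719969e-07,
        1.09166016e+00, -1.05587785e-01]), 'qvel': array([ 0.00298913, -0.00043371, -0.00164917,  0.00193261, -0.00090626,
        0.00073699]), 'effort': array([-1.43735309e-03, -6.18441868e+01, -2.61588532e+01, -1.74254228e-04,
        4.11501765e-03, -2.81690660e-05]), 'position': array([ 0.26943602, -0.56367359,  0.2188921 ]), 'orientation': array([-3.06275954e+00, -6.94229561e-01,  2.09396671e-04]), 'ft_force': array([0.41376142, 0.24088651, 0.08481725]), 'ft_torque': array([-0.02610086,  0.00291891, -0.06005276]), 'grip_width': 0.08528641540620503}
side {'vertical_fov': 45.253330282189, 'cx': 260.4012405471876, 'cy': 183.26034777172114, 'position': array([ 0.48128205, -0.6332385 ,  0.90716052]), 'rotation': array([-2.46395582,  0.29000021, -0.09393906])}
top {'vertical_fov': 53.59981791979715, 'cx': 246.3207401155675, 'cy': 195.28778401210317, 'position': array([0.52145262, 0.007703  , 0.93226744]), 'rotation': array([-2.1384102 ,  2.18793585, -0.18313988])}
```

View pics/side0.png

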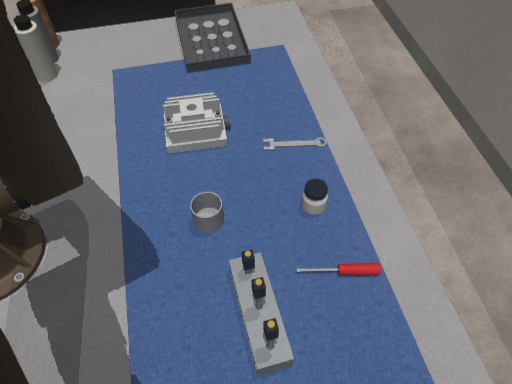

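View pics/top0.png

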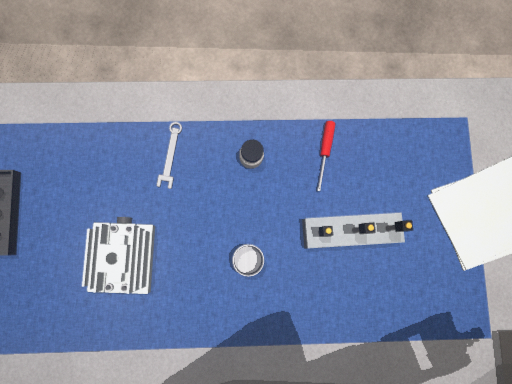

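The side camera shows the three probes, with brass stubs at about (248,254), (259,283) and (271,325). The tin is at (208,212), the head at (195,122) and the well at about (191,107). In the top view the rack is on the right, with probes at (326,231), (367,228) and (405,226). The tin is at (248,260) and the well at (111,258).

```bash
cat > h.py <<'E'
import numpy as np, cv2
from scipy.spatial.transform import Rotation as R
from plant import arm, viewer
def K(c):
    p=viewer.camera_params(c); f=192/np.tan(np.radians(p['vertical_fov'])/2)
    return p,f,R.from_rotvec(p['rotation']).as_matrix()
def cloud(c,d):
    p,f,M=K(c); v,u=np.mgrid[0:384,0:512]
    P=np.stack([(u-p['cx'])/f*d,(v-p['cy'])/f*d,d],-1)@M.T+p['position']
    P[d==0]=np.nan; return P
def ray(c,u,v,z):
    p,f,M=K(c); r=M@np.array([(u-p['cx'])/f,(v-p['cy'])/f,1]); o=p['position']
    return o+r*(z-o[2])/r[2]
def proj(c,X):
    p,f,M=K(c); q=(np.asarray(X)-p['position'])@M
    return np.stack([q[...,0]/q[...,2]*f+p['cx'],q[...,1]/q[...,2]*f+p['cy']],-1)
E
python3 - <<'E'
from h import *
for c in ("top","side"):
    p,d=viewer.camera(c); np.save(f"pics/{c}_p.npy",p);np.save(f"pics/{c}_d.npy",d)
    P=cloud(c,d); print(c,"bench z",np.nanmedian(P[...,2]))
    for n in ("probe_short","probe_a","rack","scrap_tin","engine_head","well_mouth"):
        for r in viewer.silhouettes(n,c):
            m=r['region']; Q=P[m]; z=Q[:,2]
            zt=np.nanpercentile(z,90); T=Q[z>zt-.004]
            print(n,round(r['confidence'],2),np.round(r['position'],1),m.sum(),"z10/50/90",np.round(np.nanpercentile(z,[10,50,90,98]),4),"top xy",np.round(np.nanmean(T,0),4))
E
```

```text
top bench z 0.00040171489302887053
probe_short 0.72 [323.9 230.7] 111 z10/50/90 [0.0941 0.1114 0.1173 0.1185] top xy [ 0.5538 -0.1922  0.1163]
probe_a 0.68 [402.2 223.9] 226 z10/50/90 [0.0688 0.1398 0.1511 0.1532] top xy [ 0.5599 -0.352   0.1507]
probe_a 0.61 [363.8 229.8] 212 z10/50/90 [0.0572 0.143  0.1507 0.1529] top xy [ 0.5573 -0.2711  0.1497]
probe_a 0.56 [247.7 260.1] 831 z10/50/90 [0.003  0.0057 0.0641 0.0665] top xy [ 0.494  -0.0203  0.0648]
rack 0.72 [349.5 232.8] 2503 z10/50/90 [0.0424 0.0448 0.0469 0.0482] top xy [ 0.5571 -0.2674  0.0455]
scrap_tin 0.56 [245.6 260.2] 745 z10/50/90 [0.0032 0.0055 0.0521 0.0658] top xy [ 0.4821 -0.0221  0.0622]
engine_head 0.67 [116.7 256. ] 4750 z10/50/90 [0.0292 0.0609 0.0894 0.0917] top xy [0.5073 0.2759 0.09  ]
well_mouth 0.79 [120.6 258.1] 4847 z10/50/90 [0.0289 0.0606 0.0893 0.0916] top xy [0.5073 0.2759 0.09  ]
side bench z -0.0004119973049969694
probe_short 0.8 [248.7 258. ] 238 z10/50/90 [0.0705 0.1045 0.1151 0.1178] top xy [ 0.5556 -0.1954  0.1144]
probe_a 0.75 [268.  331.2] 313 z10/50/90 [0.0678 0.143  0.15   0.1523] top xy [ 0.5617 -0.3544  0.1492]
probe_a 0.52 [256.3 292.7] 316 z10/50/90 [0.0648 0.136  0.1497 0.1523] top xy [ 0.5593 -0.2764  0.1488]
rack 0.79 [261.8 315. ] 3618 z10/50/90 [0.0372 0.044  0.0462 0.0479] top xy [ 0.5574 -0.2889  0.0459]
scrap_tin 0.86 [208.3 212.4] 1136 z10/50/90 [0.0046 0.034  0.0626 0.0655] top xy [ 0.4963 -0.0228  0.0631]
scrap_tin 0.72 [353.4 267. ] 656 z10/50/90 [0.006  0.0199 0.0252 0.0271] top xy [ 0.79   -0.2309  0.024 ]
engine_head 0.66 [190.7 125.7] 3306 z10/50/90 [0.0181 0.0595 0.0863 0.0905] top xy [0.5088 0.2719 0.0887]
well_mouth 0.73 [194.6 122.9] 3320 z10/50/90 [0.0183 0.0596 0.0862 0.0905] top xy [0.5088 0.2719 0.0887]
```

```bash
python3 - <<'E'
import cv2,numpy as np
for c,r in (("top",(60,300,200,440)),("side",(60,380,140,340))):
    p=cv2.imread(f"pics/{c}0.png")
t=cv2.imread("pics/top0.png"); s=cv2.imread("pics/side0.png")
cv2.imwrite("pics/z1.png",cv2.resize(t[200:260,295:425],None,fx=6,fy=6,interpolation=cv2.INTER_CUBIC))
a=cv2.resize(t[210:305,75:165],None,fx=6,fy=6,interpolation=cv2.INTER_CUBIC)
cv2.imwrite("pics/z2.png",a)
E
python3 - <<'E'
from h import *
for c in ("top","side"):
    p=np.load(f"pics/{c}_p.npy"); d=np.load(f"pics/{c}_d.npy"); P=cloud(c,d)
    hsv=cv2.cvtColor(p,cv2.COLOR_RGB2HSV)
    m=((hsv[...,0]>14)&(hsv[...,0]<32)&(hsv[...,1]>130)&(hsv[...,2]>110)).astype(np.uint8)
    n,l,st,ce=cv2.connectedComponentsWithStats(m)
    for i in range(1,n):
        if 5<st[i,4]<200:
            u,v=ce[i]; z=np.nanmedian(P[l==i][:,2])
            zz=0.117 if z<0.13 else 0.152
            print(c,np.round(ce[i],1),st[i,4],"z",round(z,4),np.round(ray(c,u,v,zz-0.001),4))
    # rack top plane points -> minAreaRect
    x0=(P[...,0]>.45)&(P[...,0]<.66)&(P[...,1]<-.12)&(P[...,1]>-.42)&(abs(P[...,2]-.045)<.006)
    q=P[x0][:,:2].astype(np.float32); print("rack rect",cv2.minAreaRect(q*1000),len(q))
    # tin rim
    x0=(P[...,1]>-.08)&(P[...,1]<.04)&(P[...,0]<.58)&(P[...,0]>.42)&(abs(P[...,2]-.065)<.005)
    q=P[x0][:,:2].astype(np.float32); print("tin circ",cv2.minEnclosingCircle(q*1000),len(q))
    x0=(P[...,1]>.12)&(P[...,1]<.42)&(P[...,0]<.68)&(P[...,0]>.38)&(abs(P[...,2]-.09)<.006)
    q=P[x0][:,:2].astype(np.float32); print("boss",cv2.minAreaRect(q*1000),len(q))
    a,b=(75,210) if c=="top" else (150,85)
    cv2.imwrite(f"pics/w_{c}.png",cv2.resize(p[b:b+95,a:a+90,::-1],None,fx=6,fy=6,interpolation=cv2.INTER_CUBIC))
E
```

```text
top [408.5 224.9] 29 z 0.1522 [ 0.5612 -0.3531  0.151 ]
top [370.5 227.3] 28 z 0.1516 [ 0.558  -0.2729  0.151 ]
top [328.  230.3] 24 z 0.1171 [ 0.5554 -0.1926  0.116 ]
rack rect ((557.7728881835938, -273.0970764160156), (70.07113647460938, 230.7508544921875), 2.1015682220458984) 2452
tin circ ((495.16302490234375, -20.078826904296875), 35.780296325683594) 127
boss ((507.43988037109375, 276.0688781738281), (61.1710319519043, 59.90298080444336), 86.17091369628906) 700
side [247.6 253.2] 25 z 0.1164 [ 0.5563 -0.1937  0.116 ]
side [258.4 281.6] 28 z 0.151 [ 0.5594 -0.2739  0.151 ]
side [270.7 323.9] 39 z 0.1513 [ 0.562  -0.3539  0.151 ]
rack rect ((559.3750610351562, -273.7969055175781), (70.39295959472656, 232.18128967285156), 2.047217845916748) 3219
tin circ ((496.9610290527344, -21.815460205078125), 37.053016662597656) 166
boss ((508.94354248046875, 274.5001220703125), (66.27726745605469, 59.871891021728516), 86.43194580078125) 366
```

View pics/z1.png

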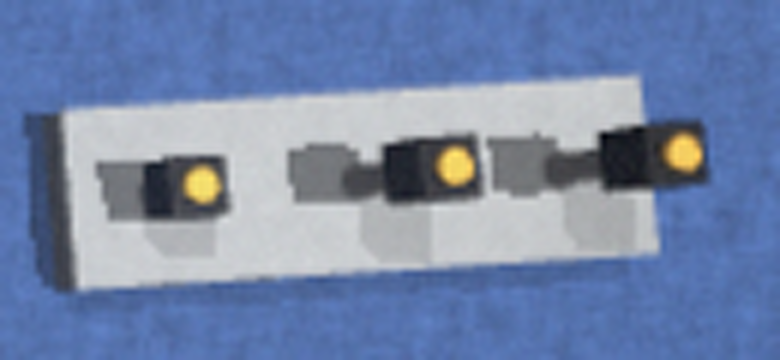

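View pics/w_top.png

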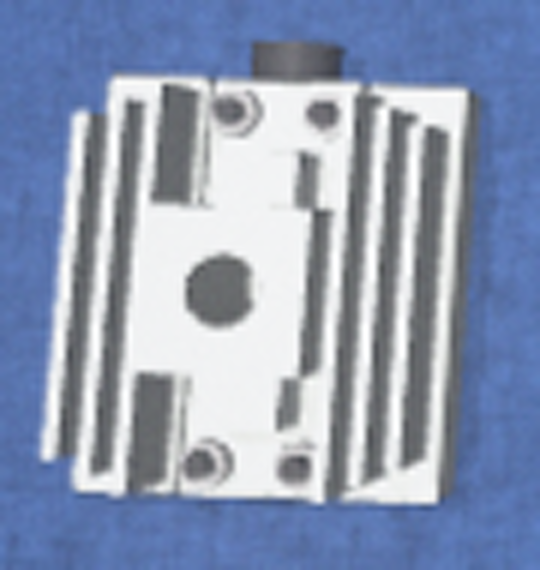

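View pics/w_side.png

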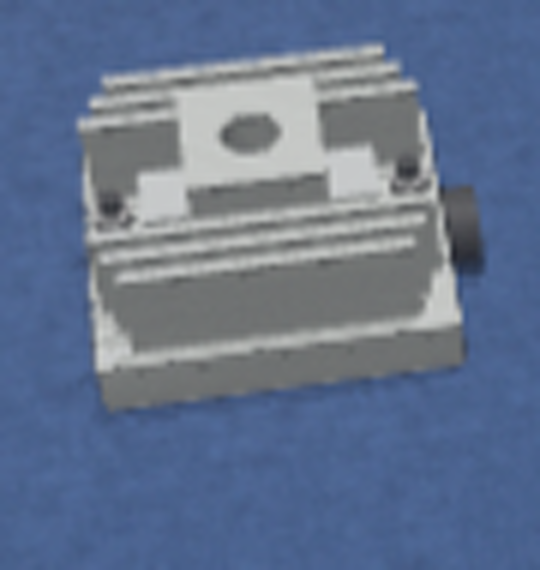

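```bash
cat >> h.py <<'E'
def rel(x,y,z,yaw=None):
    """target TCP xyz; yaw = world angle of tool y (jaw axis) ; prints tool-frame shift mm & turn deg"""
    s=arm.observe(); M=R.from_rotvec(s['orientation']).as_matrix()
    sh=M.T@(np.array([x,y,z])-s['position'])*1000
    print("t",round(s['time_s'],2),"pos",np.round(s['position'],4),"toolx",np.round(M[:,0],3),"tooly",np.round(M[:,1],3),"toolz",np.round(M[:,2],4))
    print("shift",np.round(sh,1))
    if yaw is not None:
        cur=np.degrees(np.arctan2(M[1,1],M[0,1]))
        # tool z down: positive turn about tool z = negative world yaw
        t=-(np.degrees(yaw)-cur); t=(t+90)%180-90
        print("turn",round(t,2),"j6",round(np.degrees(s['joint_pos'][5]),1),"jaw now",round(cur,1))
    print("grip",round(s['grip_width'],4),"F",np.round(s['ft_force'],2))
E
python3 - <<'E'
from h import *
for c in ("top","side"):
    p=np.load(f"pics/{c}_p.npy"); g=cv2.cvtColor(p,cv2.COLOR_RGB2GRAY)
    u0,v0=(111.5,258) if c=="top" else (191.5,107)
    w=np.zeros_like(g); cv2.circle(w,(int(u0),int(v0)),9 if c=="top" else 8,255,-1)
    m=((g<150)&(w>0)).astype(np.uint8); n,l,st,ce=cv2.connectedComponentsWithStats(m)
    i=1+np.argmax(st[1:,4]); pts=np.argwhere(l==i)[:,::-1]
    X=np.array([ray(c,a,b,.09) for a,b in pts])[:,:2]
    print(c,ce[i],st[i],"cent",X.mean(0),"circle",cv2.minEnclosingCircle((X*1000).astype(np.float32)),"equiv ext",np.ptp(X,0))
    print(g[int(v0)-9:int(v0)+10,int(u0)-10:int(u0)+11])
th=np.arctan2(-.3535+.193,.5616-.5558); print(np.degrees(th))
rel(.5558,-.1932,.16,th+np.pi/2)
E
```

```text
top [110.95959596 258.        ] [106 253  11  11  99] cent [0.50785516 0.27740942] circle ((507.5505065917969, 277.0083312988281), 12.340376853942871) equiv ext [0.02161883 0.02170121]
[[241 242 242 242 242 243 242 242 242 242 242 243 243 242 242 242 243 243
  243 243 243]
 [242 242 242 242 243 243 242 243 242 242 243 243 242 242 242 243 242 242
  243 243 243]
 [242 242 242 242 242 242 242 242 240 240 235 234 237 242 243 243 243 243
  243 243 243]
 [241 241 243 242 242 242 243 238 221 210 177 157 191 227 235 241 243 243
  243 243 242]
 [242 241 242 241 242 241 234 207 140 107 109 107 108 116 167 230 243 243
  243 243 242]
 [242 242 243 243 243 235 165  99 109 111 111 108 108 108 116 174 240 243
  243 242 242]
 [243 244 243 242 238 205  99 110 105 108 107 108 107 106 108 143 225 243
  243 243 243]
 [241 243 242 243 229 109 105 107 104 108 108 110 105 109 113 166 232 240
  242 243 243]
 [243 242 242 241 226 122 109 109 107 107 106 107 106 108 116 165 231 229
  242 244 243]
 [243 242 242 240 222  95 107 106 107 105 105 107 108 107 111 163 233 233
  243 243 244]
 [242 243 242 241 220 103
[... 2195 characters left out ...]
 197 198 199]
 [198 198 199 198 197 196 197 196 196 196 198 199 199 199 200 198 198 198
  198 199 199]
 [198 198 198 198 198 197 197 197 197 196 196 197 197 198 198 195 192 192
  190 186 184]
 [198 198 198 199 198 199 195 194 191 191 190 187 184 183 182 167 151 152
  149 122 103]
 [191 190 188 188 185 184 168 167 151 152 150 130 113 113 113 113 111 101
  106 106 114]
 [152 151 132 129 100 102 104 105 106 114 113 113 113 113 112 113 112 104
  116 116 114]]
-87.9303988859727
t 0.8 pos [ 0.2695 -0.5639  0.2195] toolx [ 0.902  0.431 -0.   ] tooly [ 0.431 -0.902  0.   ] toolz [ 0.e+00 -1.e-04 -1.e+00]
shift [ 418.2 -211.1   59.5]
turn -66.53 j6 -6.0 jaw now -64.5
grip 0.0855 F [ 0.26 -0.71  0.11]
```

```bash
python3 -m inch '[[[40,-20,0],-7,0],[[80,-40,0],-14,0],[[120,-61,0],-21,0],[[160,-81,0],-28,0],[[200,-101,0],-35,0],[[240,-121,0],-42,0],[[280,-141,0],-49,0],[[320,-161,0],-56,0],[[360,-182,0],-63,0],[[400,-202,0],-66.5,0]]' 40
python3 - <<'E'
from h import *
rel(.5558,-.1932,.16,np.radians(2.07))
E
```

```text
time_s: 1.63
position: [0.5251, -0.2323, 0.2197]
orientation: [2.173, 2.268, 0.0]
ft_force: [0.5, 0.2, 0.4]
grip_width: 0.0853
t 1.63 pos [ 0.5251 -0.2323  0.2197] toolx [-0.043  0.999 -0.   ] tooly [0.999 0.043 0.   ] toolz [ 3.e-04 -3.e-04 -1.e+00]
shift [37.7 32.3 59.7]
turn 0.37 j6 -32.9 jaw now 2.4
grip 0.0853 F [0.47 0.2  0.42]
```

```bash
python3 -m inch '[[[15,13,15],0.4,0],[[30,26,30],0.4,0],[[37.7,32.3,45],0.4,0],[[37.7,32.3,59],0.4,0],[[37.7,32.3,60],0.4,0],[[37.7,32.3,60],0.4,0],[[37.7,32.3,60],0.4,0]]'
python3 - <<'E'
from h import *
rel(.5558,-.1932,.091,np.radians(2.07))
for c in ("top","side"):
    p,d=viewer.camera(c); q=p[:,:,::-1]
    a,b=(270,170) if c=="top" else (180,200)
    cv2.imwrite(f"pics/g1_{c}.png",cv2.resize(q[b:b+110,a:a+150],None,fx=5,fy=5,interpolation=cv2.INTER_CUBIC))
E
```

```text
time_s: 2.22
position: [0.5559, -0.1937, 0.1604]
orientation: [2.181, 2.259, 0.0]
ft_force: [0.4, 0.4, 0.1]
grip_width: 0.0859
t 2.22 pos [ 0.5559 -0.1937  0.1604] toolx [-0.035  0.999 -0.001] tooly [0.999 0.035 0.001] toolz [ 1.e-03 -7.e-04 -1.e+00]
shift [ 0.5 -0.1 69.4]
turn -0.06 j6 -27.6 jaw now 2.0
grip 0.0859 F [0.38 0.44 0.07]
```

View pics/g1_top.png

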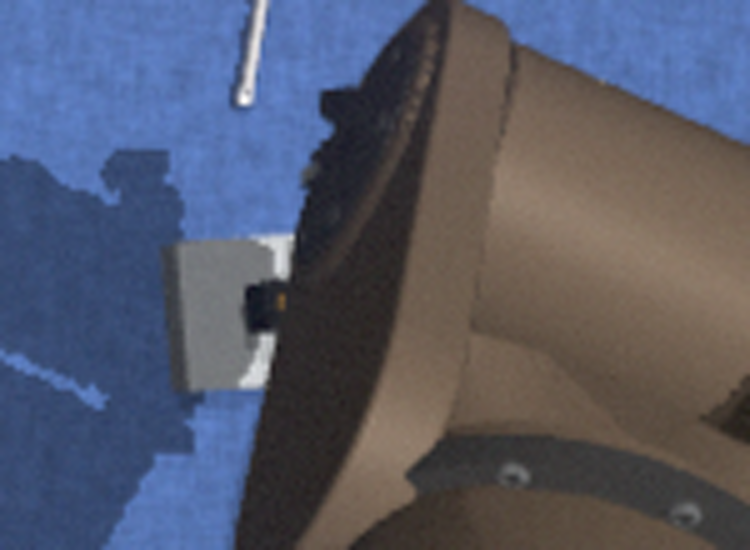

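View pics/g1_side.png

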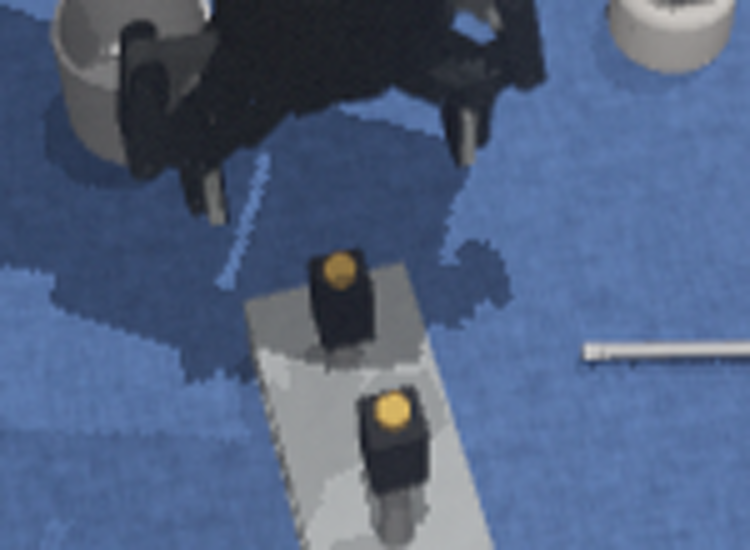

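The side view shows the jaws straddling the short probe (stub at about (248,254)). Now I'll descend and close.

```bash
python3 -m inch '[[[0.4,0,12],0,0],[[0.4,0,26],0,0],[[0.4,0,40],0,0],[[0.4,0,54],0,0],[[0.4,0,66],0,0],[[0.4,0,69],0,0],[[0.4,0,69],0,100],[[0.4,0,69],0,150],[[0.4,0,69],0,220],[[0.4,0,69],0,255]]' 40; python3 -m inch '[[[0,0,0],0,255],[[0,0,0],0,255],[[0,0,0],0,255],[[0,0,0],0,255],[[0,0,0],0,255],[[0,0,0],0,255]]'
python3 - <<'E'
from h import *
rel(.5558,-.1932,.091,np.radians(2.07))
p,d=viewer.camera("side"); q=p[:,:,::-1]
a,b=(180,200)
cv2.imwrite(f"pics/g2.png",cv2.resize(q[b:b+110,a:a+150],None,fx=5,fy=5,interpolation=cv2.INTER_CUBIC))
E
```

```text
time_s: 3.15
position: [0.5564, -0.1937, 0.0927]
orientation: [2.18, 2.257, 0.001]
ft_force: [0.3, -0.7, 0.5]
grip_width: 0.0388
time_s: 3.65
position: [0.5568, -0.1939, 0.0935]
orientation: [2.179, 2.256, 0.002]
ft_force: [-0.0, -0.6, 6.1]
grip_width: 0.0205
t 3.65 pos [ 0.5568 -0.1939  0.0935] toolx [-0.035  0.999 -0.002] tooly [0.999 0.035 0.004] toolz [ 0.0044 -0.0023 -1.    ]
shift [ 0.7 -1.   2.5]
turn -0.08 j6 -27.6 jaw now 2.0
grip 0.0205 F [-0.03 -0.64  6.09]
```

View pics/g2.png

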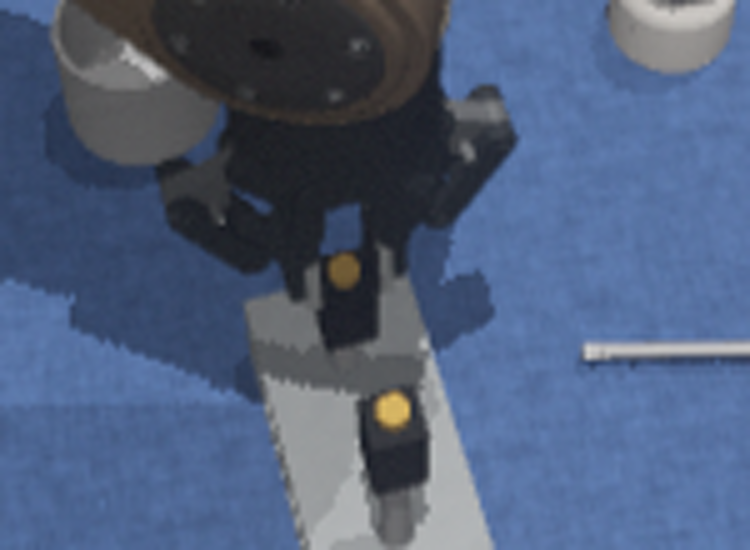

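Gripped (opening 20.5 mm). Next, a straight lift.

```bash
python3 -m inch '[[[0,0,-6],0,255],[[0,0,-16],0,255],[[0,0,-28],0,255],[[0,0,-42],0,255],[[0,0,-56],0,255],[[0,0,-70],0,255],[[0,0,-84],0,255],[[0,0,-95],0,255],[[0,0,-95],0,255],[[0,0,-95],0,255]]'
python3 - <<'E'
from h import *
rel(.496,-.021,.186,np.radians(2.07))
p,d=viewer.camera("side"); q=p[:,:,::-1]
a,b=(160,150)
cv2.imwrite(f"pics/g3.png",cv2.resize(q[b:b+140,a:a+190],None,fx=4,fy=4,interpolation=cv2.INTER_CUBIC))
E
```

```text
time_s: 4.53
position: [0.5564, -0.1937, 0.189]
orientation: [2.178, 2.256, 0.003]
ft_force: [-0.7, 0.6, -2.0]
grip_width: 0.0201
t 4.53 pos [ 0.5564 -0.1937  0.189 ] toolx [-0.035  0.999 -0.003] tooly [0.999 0.035 0.005] toolz [ 0.0053 -0.0027 -1.    ]
shift [174.7 -54.4   2.3]
turn -0.07 j6 -27.6 jaw now 2.0
grip 0.0201 F [-0.66  0.61 -1.96]
```

View pics/g3.png

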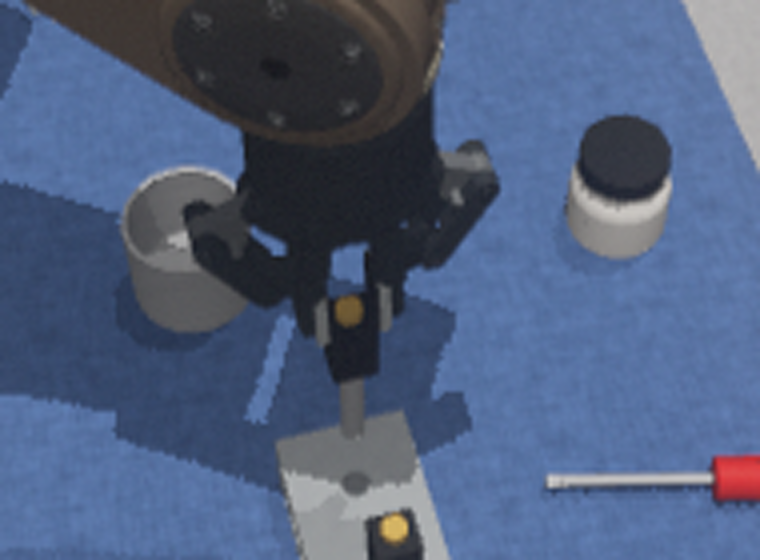

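```bash
python3 -m inch '[[[20,-6,0],0,255],[[45,-14,0],0,255],[[70,-22,0],0,255],[[95,-30,0],0,255],[[120,-37,0],0,255],[[145,-45,0],0,255],[[165,-51,0],0,255],[[174,-54,0],0,255],[[174,-54,0],0,255],[[174,-54,0],0,255]]'
python3 - <<'E'
from h import *
rel(.496,-.021,.0945,np.radians(2.07))
for c in ("top","side"):
    p,d=viewer.camera(c); q=p[:,:,::-1]
    a,b=(170,170) if c=="top" else (130,110)
    cv2.imwrite(f"pics/g4_{c}.png",cv2.resize(q[b:b+140,a:a+190],None,fx=4,fy=4,interpolation=cv2.INTER_CUBIC))
E
```

```text
time_s: 5.42
position: [0.4963, -0.0217, 0.1874]
orientation: [2.178, 2.258, 0.002]
ft_force: [0.5, -1.0, -0.4]
grip_width: 0.0206
t 5.42 pos [ 0.4963 -0.0217  0.1874] toolx [-0.036  0.999 -0.002] tooly [0.999 0.036 0.004] toolz [ 0.0038 -0.0023 -1.    ]
shift [ 1.  -0.6 92.9]
turn -0.02 j6 -12.0 jaw now 2.0
grip 0.0206 F [ 0.46 -1.03 -0.35]
```

View pics/g4_top.png

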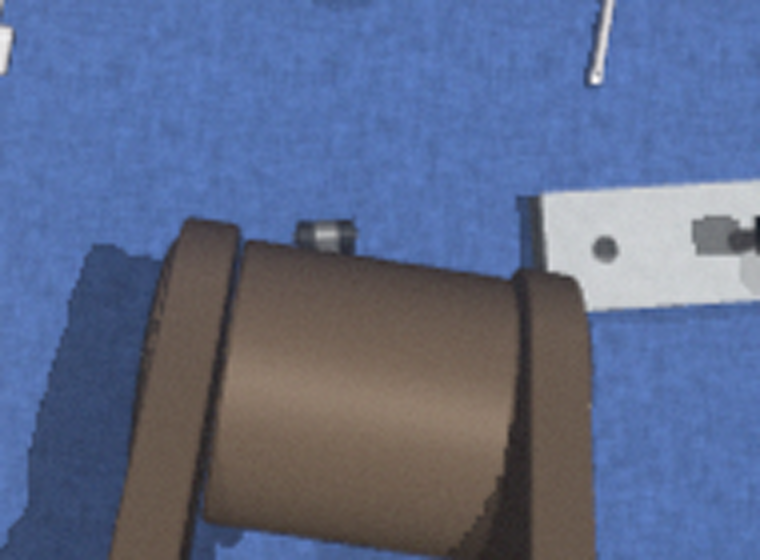

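View pics/g4_side.png

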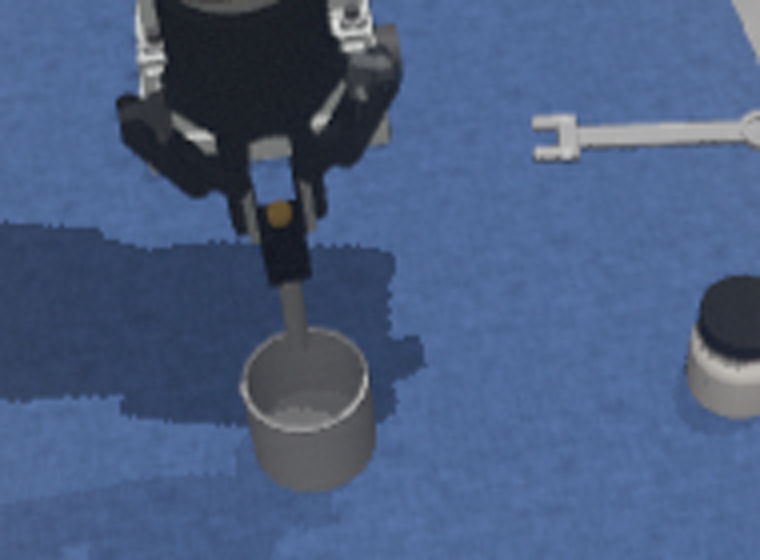

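The probe hangs above the tin, which is at about (206,209) in the side view, with the tip over its far rim as seen from this oblique view. Now I'll lower it.

```bash
python3 - <<'E'
from h import *
print(proj("side",[[.4963,-.0217,.10],[.496,-.021,.065],[.4963,-.0217,.21]]))
E
python3 -m inch '[[[0.5,0,8],0,255],[[1,-0.5,20],0,255],[[1,-0.5,32],0,255],[[1,-0.5,44],0,255],[[1,-0.5,56],0,255],[[1,-0.5,68],0,255],[[1,-0.5,78],0,255],[[1,-0.5,86],0,255],[[1,-0.5,90],0,255],[[1,-0.5,91],0,255]]'
python3 - <<'E'
from h import *
rel(.496,-.021,.0945,np.radians(2.07))
p,d=viewer.camera("side"); q=p[:,:,::-1]
a,b=(130,110)
cv2.imwrite(f"pics/g5.png",cv2.resize(q[b:b+140,a:a+190],None,fx=4,fy=4,interpolation=cv2.INTER_CUBIC))
E
```

```text
[[203.99682603 194.91719723]
 [205.38820511 203.99421706]
 [198.43602165 162.0537832 ]]
time_s: 6.35
position: [0.4962, -0.0219, 0.0956]
orientation: [2.181, 2.256, 0.001]
ft_force: [-1.3, 0.2, -1.7]
grip_width: 0.0202
t 6.35 pos [ 0.4962 -0.0219  0.0956] toolx [-0.034  0.999 -0.002] tooly [0.999 0.034 0.003] toolz [ 0.0029 -0.0021 -1.    ]
shift [ 0.9 -0.2  1.1]
turn -0.13 j6 -11.9 jaw now 1.9
grip 0.0202 F [-1.29  0.17 -1.75]
```

View pics/g5.png

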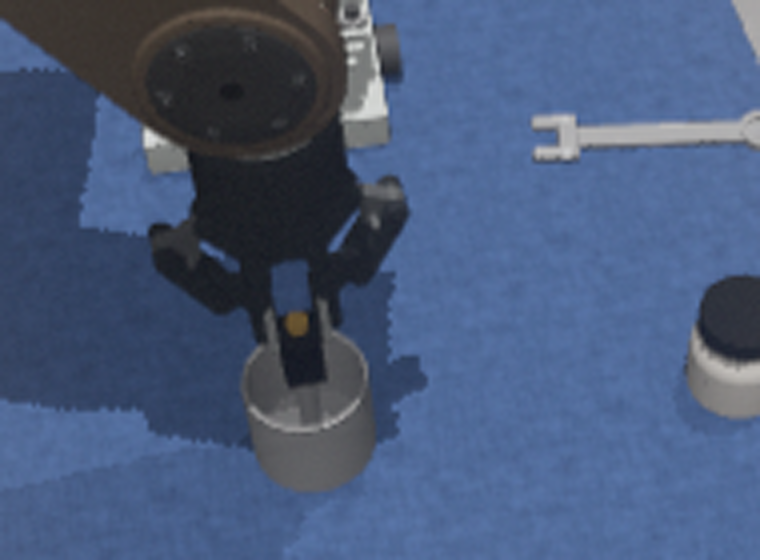

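```bash
python3 -m inch '[[[0,0,1],0,255],[[0,0,2],0,255],[[0,0,2],0,255],[[0,0,2],0,200],[[0,0,2],0,150],[[0,0,2],0,100],[[0,0,2],0,60],[[0,0,2],0,30],[[0,0,2],0,0],[[0,0,2],0,0]]'
python3 - <<'E'
from h import *
rel(.496,-.021,.0945,np.radians(2.07))
p,d=viewer.camera("side"); q=p[:,:,::-1]
a,b=(130,110)
cv2.imwrite(f"pics/g6.png",cv2.resize(q[b:b+140,a:a+190],None,fx=4,fy=4,interpolation=cv2.INTER_CUBIC))
E
```

```text
time_s: 7.23
position: [0.4964, -0.0218, 0.0941]
orientation: [2.181, 2.256, 0.001]
ft_force: [0.2, -0.5, -0.2]
grip_width: 0.0854
t 7.23 pos [ 0.4964 -0.0218  0.0941] toolx [-0.034  0.999 -0.002] tooly [0.999 0.034 0.003] toolz [ 0.0036 -0.0022 -1.    ]
shift [ 0.8 -0.4 -0.4]
turn -0.12 j6 -11.9 jaw now 1.9
grip 0.0854 F [ 0.24 -0.46 -0.16]
```

View pics/g6.png

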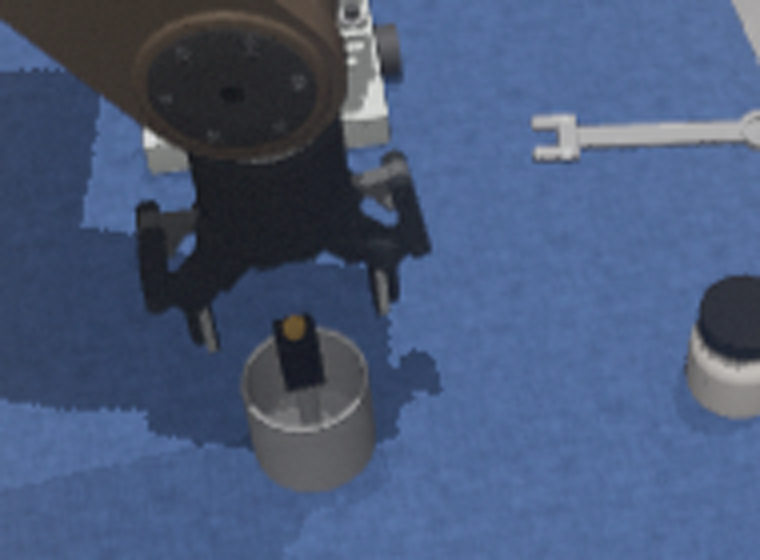

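The jaws are open and the short probe stands in the tin, with its stub at about (203,191). I'll retreat upward slowly and check that it has settled.

```bash
python3 -m inch '[[[0,0,0],0,0],[[0,0,-8],0,0],[[0,0,-20],0,0],[[0,0,-40],0,0],[[0,0,-60],0,0],[[0,0,-80],0,0],[[0,0,-100],0,0],[[0,0,-115],0,0],[[0,0,-120],0,0],[[0,0,-120],0,0]]'
python3 - <<'E'
from h import *
rel(.5587,-.2734,.215,np.radians(2.07))
p,d=viewer.camera("side"); q=p[:,:,::-1]
a,b=(130,110)
cv2.imwrite(f"pics/g7.png",cv2.resize(q[b:b+140,a:a+190],None,fx=4,fy=4,interpolation=cv2.INTER_CUBIC))
E
```

```text
time_s: 8.12
position: [0.4963, -0.0216, 0.2154]
orientation: [2.179, 2.254, 0.004]
ft_force: [0.2, -0.3, -0.8]
grip_width: 0.0857
t 8.12 pos [ 0.4963 -0.0216  0.2154] toolx [-0.034  0.999 -0.003] tooly [0.999 0.034 0.006] toolz [ 0.0059 -0.0026 -1.    ]
shift [-253.8   53.8    1.4]
turn -0.12 j6 -11.9 jaw now 1.9
grip 0.0857 F [ 0.23 -0.25 -0.83]
```

View pics/g7.png

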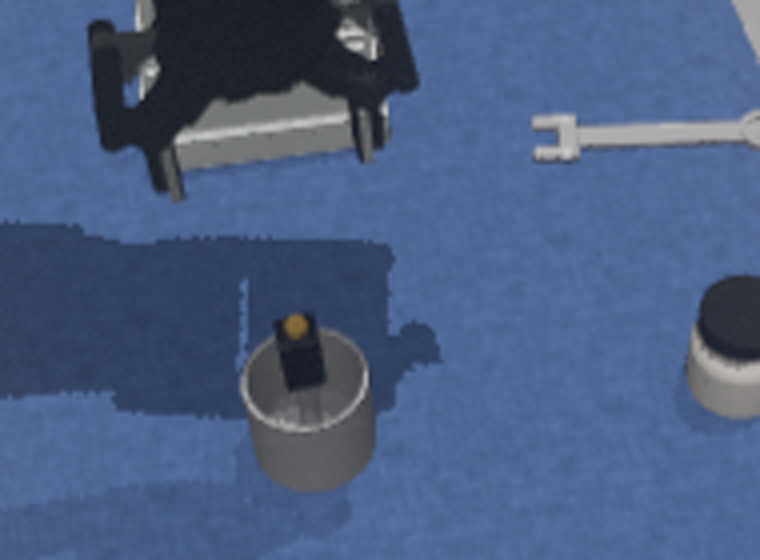

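The short probe stands upright in the tin and is settled. On to the middle full-length probe.

```bash
python3 -m inch '[[[-25,5,0],0,0],[[-58,12,0],0,0],[[-92,19,0],0,0],[[-126,27,0],0,0],[[-160,34,0],0,0],[[-194,41,0],0,0],[[-225,48,0],0,0],[[-245,52,0],0,0],[[-253.8,53.8,0],0,0],[[-253.8,53.8,0],0,0]]'
python3 - <<'E'
from h import *
rel(.5587,-.2734,.126,np.radians(2.07))
p,d=viewer.camera("side"); q=p[:,:,::-1]
a,b=(160,220)
cv2.imwrite(f"pics/g8.png",cv2.resize(q[b:b+140,a:a+190],None,fx=4,fy=4,interpolation=cv2.INTER_CUBIC))
E
```

```text
time_s: 9.0
position: [0.558, -0.2746, 0.2135]
orientation: [2.184, 2.255, 0.001]
ft_force: [-0.6, 0.7, 0.1]
grip_width: 0.0855
t 9.0 pos [ 0.558  -0.2746  0.2135] toolx [-0.032  0.999 -0.001] tooly [0.999 0.032 0.002] toolz [ 0.0024 -0.0013 -1.    ]
shift [ 1.3  0.5 87.5]
turn -0.23 j6 -34.1 jaw now 1.8
grip 0.0855 F [-0.64  0.67  0.07]
```

View pics/g8.png

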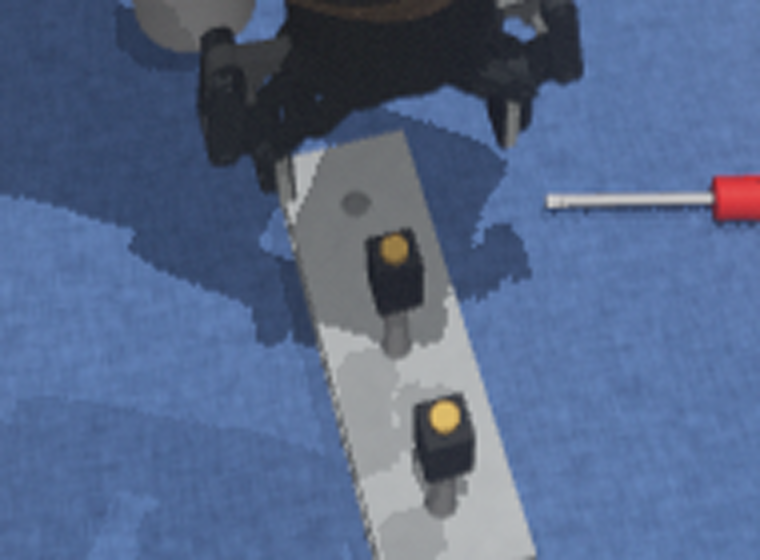

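```bash
python3 -m inch '[[[0.6,0.5,8],0,0],[[1.3,0.5,22],-0.2,0],[[1.3,0.5,36],-0.2,0],[[1.3,0.5,50],-0.2,0],[[1.3,0.5,64],-0.2,0],[[1.3,0.5,76],-0.2,0],[[1.3,0.5,85],-0.2,0],[[1.3,0.5,89],-0.2,0],[[1.3,0.5,90],-0.2,0],[[1.3,0.5,90],-0.2,60]]' 50; python3 -m inch '[[[0,0,0],0,120],[[0,0,0],0,170],[[0,0,0],0,220],[[0,0,0],0,255],[[0,0,0],0,255],[[0,0,0],0,255],[[0,0,0],0,255],[[0,0,0],0,255],[[0,0,0],0,255],[[0,0,0],0,255]]'
python3 - <<'E'
from h import *
rel(.5587,-.2734,.121,np.radians(2.07))
p,d=viewer.camera("side"); q=p[:,:,::-1]
a,b=(160,220)
cv2.imwrite(f"pics/g9.png",cv2.resize(q[b:b+140,a:a+190],None,fx=4,fy=4,interpolation=cv2.INTER_CUBIC))
E
```

```text
time_s: 9.88
position: [0.5586, -0.2718, 0.1239]
orientation: [2.178, 2.26, 0.002]
ft_force: [0.0, -0.2, 0.3]
grip_width: 0.0754
time_s: 10.72
position: [0.5588, -0.272, 0.1244]
orientation: [2.178, 2.259, 0.002]
ft_force: [-1.0, 0.2, 4.9]
grip_width: 0.0201
t 10.72 pos [ 0.5588 -0.272   0.1244] toolx [-0.037  0.999 -0.002] tooly [0.999 0.037 0.003] toolz [ 0.0033 -0.0017 -1.    ]
shift [-1.4 -0.2  3.4]
turn 0.04 j6 -34.2 jaw now 2.1
grip 0.0201 F [-0.98  0.2   4.9 ]
```

View pics/g9.png

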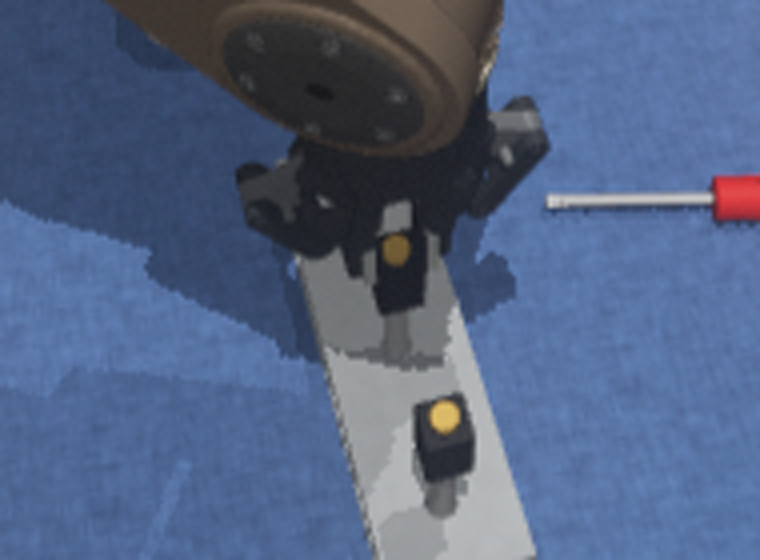

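```bash
python3 -m inch '[[[0,0,-6],0,255],[[0,0,-18],0,255],[[0,0,-34],0,255],[[0,0,-52],0,255],[[0,0,-72],0,255],[[0,0,-92],0,255],[[0,0,-112],0,255],[[0,0,-132],0,255],[[0,0,-146],0,255],[[0,0,-148],0,255]]'
python3 - <<'E'
from h import *
rel(.5083,.2760,.270,np.radians(2.07))
p,d=viewer.camera("side"); q=p[:,:,::-1]
a,b=(160,160)
cv2.imwrite(f"pics/g10.png",cv2.resize(q[b:b+150,a:a+190],None,fx=4,fy=4,interpolation=cv2.INTER_CUBIC))
E
```

```text
time_s: 11.6
position: [0.5589, -0.272, 0.276]
orientation: [2.175, 2.256, 0.003]
ft_force: [0.9, -0.3, -0.8]
grip_width: 0.0204
t 11.6 pos [ 0.5589 -0.272   0.276 ] toolx [-0.037  0.999 -0.004] tooly [0.999 0.037 0.007] toolz [ 0.0073 -0.0041 -1.    ]
shift [549.5 -30.4   3.4]
turn 0.04 j6 -34.2 jaw now 2.1
grip 0.0204 F [ 0.93 -0.27 -0.76]
```

View pics/g10.png

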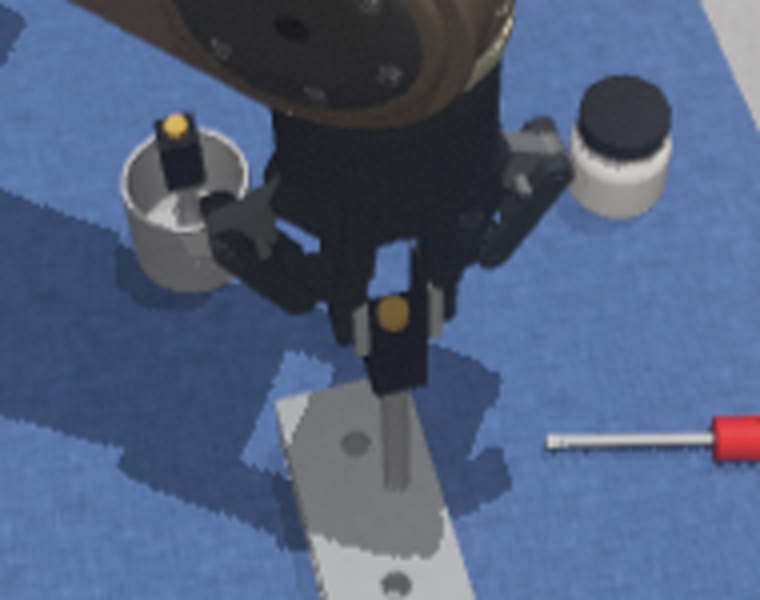

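```bash
python3 -m inch '[[[15,0,0],0,255],[[40,0,0],0,255],[[70,-2,0],0,255],[[100,-4,0],0,255],[[130,-6,0],0,255],[[160,-8,0],0,255],[[190,-10,0],0,255],[[220,-12,0],0,255],[[250,-14,0],0,255],[[280,-16,0],0,255]]'
python3 - <<'E'
from h import *
rel(.5083,.2760,.270,np.radians(2.07))
E
```

```text
time_s: 12.48
position: [0.5311, 0.0094, 0.2726]
orientation: [2.176, 2.258, 0.001]
ft_force: [0.4, -0.6, -1.2]
grip_width: 0.0206
t 12.48 pos [0.5311 0.0094 0.2726] toolx [-0.037  0.999 -0.003] tooly [0.999 0.037 0.004] toolz [ 0.0043 -0.003  -1.    ]
shift [267.3 -13.    1.7]
turn 0.05 j6 -8.1 jaw now 2.1
grip 0.0206 F [ 0.42 -0.6  -1.24]
```

```bash
python3 -m inch '[[[25,-1,0],0,255],[[55,-3,0],0,255],[[85,-4,0],0,255],[[115,-6,0],0,255],[[145,-7,0],0,255],[[175,-9,0],0,255],[[205,-10,0],0,255],[[235,-11,0],0,255],[[257,-12.5,0],0,255],[[267,-13,0],0,255]]'; python3 -m inch '[[[0,0,0],0,255],[[0,0,0],0,255],[[0,0,0],0,255]]'
python3 - <<'E'
from h import *
rel(.5083,.2760,.270,np.radians(2.07))
for c in ("top","side"):
    p,d=viewer.camera(c); np.save(f"pics/w1_{c}.npy",p); np.save(f"pics/w1d_{c}.npy",d); q=p[:,:,::-1]
    a,b=(50,170) if c=="top" else (130,20)
    cv2.imwrite(f"pics/g11_{c}.png",cv2.resize(q[b:b+140,a:a+150],None,fx=4,fy=4,interpolation=cv2.INTER_CUBIC))
E
```

```text
time_s: 13.32
position: [0.5068, 0.2784, 0.2706]
orientation: [2.175, 2.261, -0.001]
ft_force: [0.4, -0.2, -1.1]
grip_width: 0.0203
time_s: 13.57
position: [0.5066, 0.2776, 0.2701]
orientation: [2.175, 2.261, -0.003]
ft_force: [0.0, -0.4, -0.8]
grip_width: 0.0202
t 13.57 pos [0.5066 0.2776 0.2701] toolx [-0.039  0.999 -0.004] tooly [0.999 0.039 0.001] toolz [ 0.0015 -0.0038 -1.    ]
shift [-1.7  1.7  0.2]
turn 0.15 j6 20.2 jaw now 2.2
grip 0.0202 F [ 0.03 -0.44 -0.77]
```

View pics/g11_top.png

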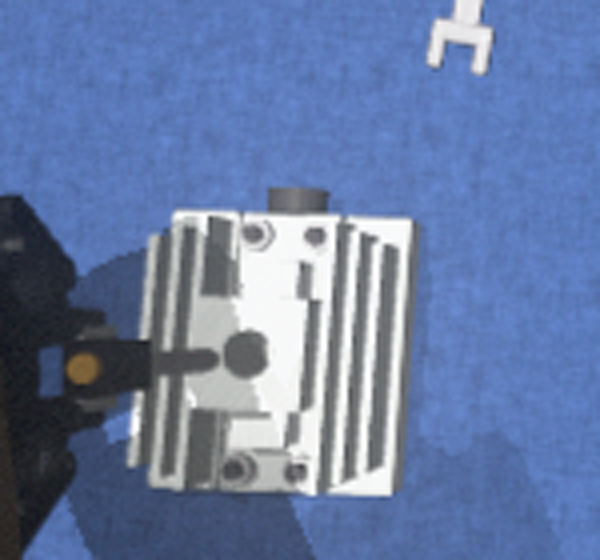

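View pics/g11_side.png

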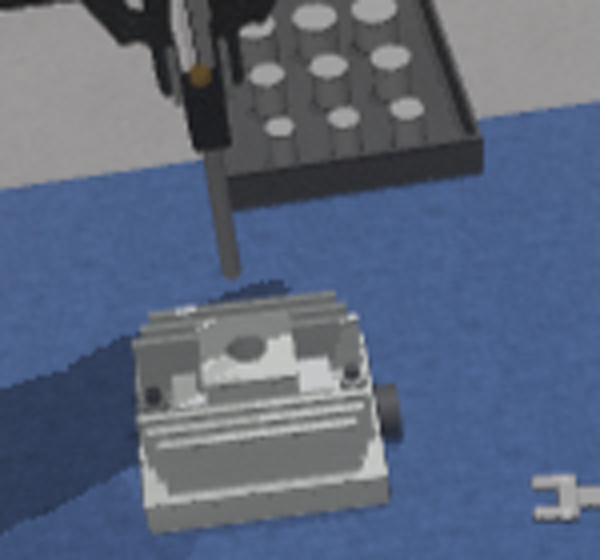

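```bash
cat >> h.py <<'E'
def brass(c,p,box):
    hsv=cv2.cvtColor(p,cv2.COLOR_RGB2HSV)
    m=((hsv[...,0]>10)&(hsv[...,0]<32)&(hsv[...,1]>110)&(hsv[...,2]>60)).astype(np.uint8)
    k=np.zeros_like(m); a,b,w,h=box; k[b:b+h,a:a+w]=1; m*=k
    n,l,st,ce=cv2.connectedComponentsWithStats(m)
    i=1+np.argmax(st[1:,4]); return ce[i],st[i,4]
E
python3 - <<'E'
from h import *
s=arm.observe(); M=R.from_rotvec(s['orientation']).as_matrix(); t=s['position']; zt=t[2]-.1184
X=np.array([t+M[:,2]*.1184, t-M[:,2]*(.146-.1184)])
for c,box in (("top",(55,245,40,40)),("side",(165,25,40,40))):
    p=np.load(f"pics/w1_{c}.npy")
    ce,n=brass(c,p,box); print(c,ce,n,"exp tip/stub px",proj(c,X).round(1))
    print(" stub xyz",ray(c,*ce,zt+.1455).round(4))
    ti=(103,260) if c=="top" else (187.8,88.7)
    print(" tip xyz",ray(c,*ti,zt).round(4))
    a,b,w,h=(85,240,45,40) if c=="top" else (170,60,50,60)
    cv2.imwrite(f"pics/t_{c}.png",cv2.resize(p[b:b+h,a:a+w,::-1],None,fx=12,fy=10 if c=="side" else 12,interpolation=cv2.INTER_NEAREST))
E
```

```text
top [ 70.2 261.8] 40 exp tip/stub px [[101.2 259.1]
 [ 69.4 261.8]]
 stub xyz [0.5068 0.2764 0.2976]
 tip xyz [0.5053 0.2732 0.1521]
side [179.5  38.5] 16 exp tip/stub px [[187.3  87.7]
 [178.7  36.7]]
 stub xyz [0.5078 0.2709 0.2976]
 tip xyz [0.5078 0.2728 0.1521]
```

View pics/t_top.png

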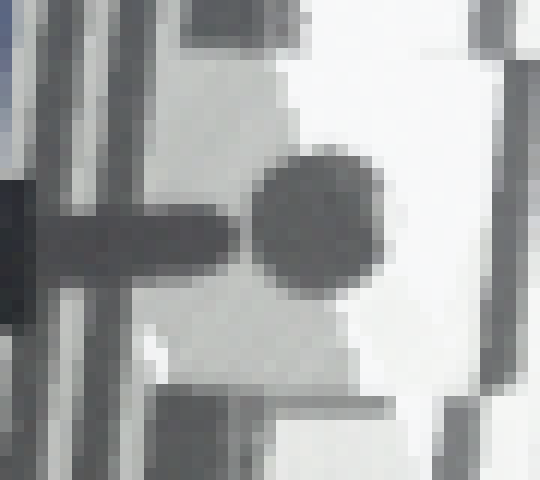

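View pics/t_side.png

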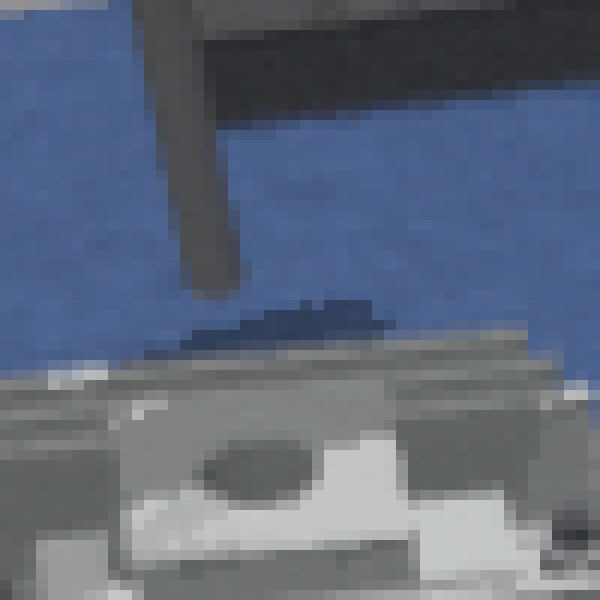

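```bash
python3 -m inch '[[[-0.6,0.8,4],0,255],[[-1.2,1.5,12],0,255],[[-1.2,1.5,22],0,255],[[-1.2,1.5,32],0,255],[[-1.2,1.5,42],0,255],[[-1.2,1.5,50],0,255],[[-1.2,1.5,54],0,255],[[-1.2,1.5,54],0,255],[[-1.2,1.5,54],0,255],[[-1.2,1.5,54],0,255]]'
python3 - <<'E'
from h import *
rel(.5083,.2760,.158,np.radians(2.07))
s=arm.observe(); M=R.from_rotvec(s['orientation']).as_matrix(); t=s['position']; zt=t[2]-.1184
X=np.array([t+M[:,2]*.1184, t-M[:,2]*(.146-.1184),[.5083,.2760,.09]]); print(X.round(4))
for c in ("top","side"):
    p,d=viewer.camera(c); np.save(f"pics/w2_{c}.npy",p)
    print(c,"exp tip/stub/well px",proj(c,X).round(1).tolist())
    a,b,w,h=(85,240,45,40) if c=="top" else (170,70,50,60)
    cv2.imwrite(f"pics/u_{c}.png",cv2.resize(p[b:b+h,a:a+w,::-1],None,fx=12,fy=12 if c=="top" else 10,interpolation=cv2.INTER_NEAREST))
E
```

```text
time_s: 14.5
position: [0.5088, 0.2761, 0.2169]
orientation: [2.176, 2.26, -0.001]
ft_force: [-0.3, -1.3, -1.1]
grip_width: 0.0204
t 14.5 pos [0.5088 0.2761 0.2169] toolx [-0.038  0.999 -0.003] tooly [0.999 0.038 0.003] toolz [ 0.0029 -0.0032 -1.    ]
shift [ 0.1 -0.7 58.9]
turn 0.1 j6 20.0 jaw now 2.2
grip 0.0204 F [-0.32 -1.26 -1.1 ]
[[0.5091 0.2758 0.0985]
 [0.5087 0.2762 0.2445]
 [0.5083 0.276  0.09  ]]
top exp tip/stub/well px [[110.5, 257.5], [83.3, 259.6], [111.6, 257.8]]
side exp tip/stub/well px [[190.8, 104.1], [182.9, 56.8], [190.9, 106.5]]
```

View pics/u_top.png

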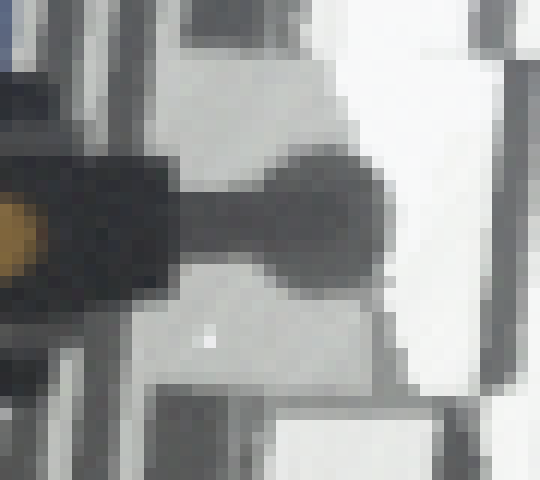

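View pics/u_side.png

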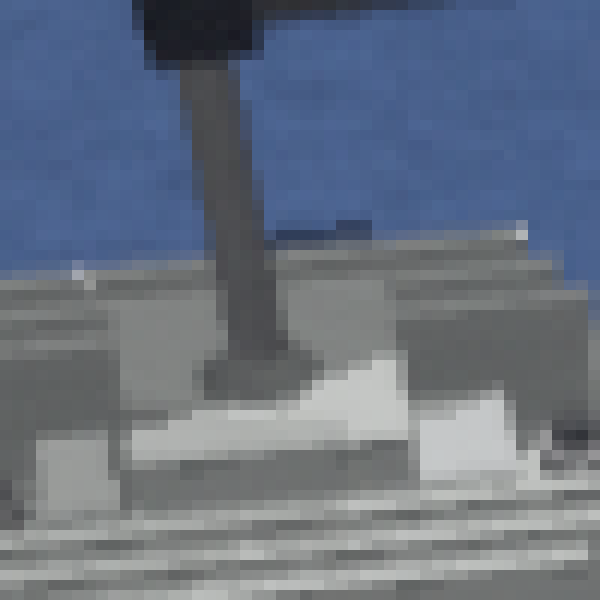

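Run:
```python
from h import *
t=np.array([.5066,.2776,.2701]); Mz=np.array([.0015,-.0038,-1])
tip=t+Mz*.1184
th=np.linspace(0,2*np.pi,361)
C=tip+np.stack([.006*np.cos(th),.006*np.sin(th),0*th],1)
for c in ("top","side"):
    q=proj(c,C); p=np.load(f"pics/w1_{c}.npy"); g=cv2.cvtColor(p,cv2.COLOR_RGB2GRAY).astype(int)
    p0=np.load(f"pics/{c}_p.npy"); 
    if c=="top": print("exp right edge",q[:,0].max(), "rows", q[:,1].min(),q[:,1].max()); print(g[254:266,95:112])
    else:
        print("exp bottom edge",q[:,1].max(),"cols",q[:,0].min(),q[:,0].max()); print(p[82:94,182:195,2])
    Wc=np.array([.5083,.2760,.09])+np.stack([.013*np.cos(th),.013*np.sin(th),0*th],1); w=proj(c,Wc)
    print("exp well ext",w.min(0).round(2),w.max(0).round(2))
```

```text
exp right edge 104.13484852053776 rows 256.2665875121612 262.33304335823954
[[ 91 119 196 195 191 191 191 193 194 198 193 180 124  98  96  97  99]
 [ 90 122 197 191 188 189 192 194 194 193 187 149  95  96  97 100  99]
 [ 96 127 183 177 177 179 180 183 189 191 173 106  96  99  94  97  97]
 [ 87  97 126 120 104 105 103 112 157 183 170 100  98  94  95  95  99]
 [ 80  79  79  82  80  82  79  83  90 133 157  93  96  95  95  96  95]
 [ 76  79  78  78  79  82  80  82  82 103 155  96  96  94  98  96  95]
 [ 78  78  79  81  81  82  81  81  83 113 161 106  92  93  92  95  96]
 [ 81  78  79  81  80  81  82  84 104 143 180 122  98  96  97  96  98]
 [ 82  85  89  99 100  99 109 124 158 190 192 170 129  99  97  97  97]
 [ 96 132 131 149 151 152 176 189 191 195 196 191 168 126 110 101 100]
 [117 194 192 190 190 193 191 188 191 195 193 193 194 180 154 140 134]
 [118 191 190 192 192 191 189 191 195 194 191 195 193 193 193 193 190]]
exp well ext [105.55 251.71] [117.68 263.86]
exp bottom edge 89.37240842120487 cols 184.7322358620779 189.5809358145421
[[147 146 109  80  81  80  79 105 139 139 142 147 145]
 [140 143 122  80  80  78  77  91 141 138 140 144 141]
 [136 139 134  80  82  80  75  82 138 138 139 139 139]
 [134 139 137  81  81  82  78  81 134 137 138 137 138]
 [142 140 134  94  81  80  78  77 120 139 141 140 142]
 [142 138 129 100  80  81  80  78 115 145 142 139 141]
 [139 134 129 109  81  81  79  88 131 143 140 140 140]
 [139 135 136 135 106  97  98 114 137 140 142 144 146]
 [143 140 142 140 141 131 130 142 137 140 137 136 136]
 [142 139 138 141 142 140 141 141 128 127  93  91  91]
 [140 137 139 139 132 131 129 127  89  90  94  92  89]
 [141 143 144 133  92  90  89  87  90  92  92  90  87]]
exp well ext [185.85 103.1 ] [195.93 109.99]
```

```bash
python3 -m inch '[[[0.3,-0.5,0],0,255],[[0.6,-0.9,0],0,255],[[0.6,-0.9,0],0,255],[[0.6,-0.9,1],0,255],[[0.6,-0.9,3],0,255],[[0.6,-0.9,6],0,255],[[0.6,-0.9,10],0,255],[[0.6,-0.9,14],0,255],[[0.6,-0.9,17],0,255],[[0.6,-0.9,18],0,255]]'
python3 - <<'E'
from h import *
rel(.5083,.2765,.1584)
s=arm.observe(); M=R.from_rotvec(s['orientation']).as_matrix(); t=s['position']
print("tip",(t+M[:,2]*.1184).round(4),"err to (.5084,.2762)")
E
```

```text
time_s: 15.43
position: [0.5077, 0.2765, 0.1982]
orientation: [2.176, 2.26, -0.002]
ft_force: [-0.4, 0.3, -1.9]
grip_width: 0.0205
t 15.43 pos [0.5077 0.2765 0.1982] toolx [-0.038  0.999 -0.004] tooly [0.999 0.038 0.002] toolz [ 0.0022 -0.0035 -1.    ]
shift [ 0.1  0.5 39.8]
grip 0.0205 F [-0.37  0.27 -1.85]
tip [0.508  0.2761 0.0798] err to (.5084,.2762)
```

The tip is 10 mm into the well, within 0.5 mm of the estimated axis, and there is no contact force. I'll continue down.

```bash
python3 -m inch '[[[0.1,0.4,3],0,255],[[0.1,0.4,7],0,255],[[0.1,0.4,12],0,255],[[0.2,0.4,17],0,255],[[0.2,0.4,22],0,255],[[0.2,0.4,27],0,255],[[0.2,0.4,32],0,255],[[0.2,0.4,36],0,255],[[0.2,0.4,39],0,255],[[0.2,0.4,39.5],0,255]]'; python3 -m inch '[[[0,0,0],0,255],[[0,0,0],0,255],[[0,0,0],0,255],[[0,0,0],0,255],[[0,0,0],0,255],[[0,0,0],0,255]]';python3 - <<'E'
from h import *
s=arm.observe(); M=R.from_rotvec(s['orientation']).as_matrix(); t=s['position']
rel(.5083,.2765,.1584)
print("tip",(t+M[:,2]*.1184).round(4),"err to (.5084,.2762)")
X=np.array([t+M[:,2]*(.1184-.05), t-M[:,2]*(.146-.1184),[.5084,.2762,.09]])
for c in ("top","side"):
    p,d=viewer.camera(c); np.save(f"pics/w3_{c}.npy",p)
    print(c,"exp stem at mouth/stub/well px",proj(c,X).round(1).tolist())
    a,b,w,h=(70,225,70,60) if c=="top" else (160,55,70,60)
    cv2.imwrite(f"pics/v_{c}.png",cv2.resize(p[b:b+h,a:a+w,::-1],None,fx=10,fy=10,interpolation=cv2.INTER_NEAREST))
    q=p[:,:,::-1]; cv2.imwrite(f"pics/full_{c}.png",q)
E
```

```text
time_s: 16.27
position: [0.508, 0.2765, 0.1581]
orientation: [2.176, 2.26, -0.003]
ft_force: [-0.5, -0.3, -0.8]
grip_width: 0.0202
time_s: 16.77
position: [0.5081, 0.2766, 0.1582]
orientation: [2.176, 2.26, -0.002]
ft_force: [0.1, -0.0, -0.8]
grip_width: 0.0206
t 16.77 pos [0.5081 0.2766 0.1582] toolx [-0.038  0.999 -0.004] tooly [0.999 0.038 0.001] toolz [ 0.0016 -0.0037 -1.    ]
shift [-0.1  0.2 -0.2]
grip 0.0206 F [ 0.12 -0.01 -0.82]
tip [0.5083 0.2761 0.0398] err to (.5084,.2762)
top exp stem at mouth/stub/well px [[111.5, 257.8], [95.2, 259.1], [111.5, 257.7]]
side exp stem at mouth/stub/well px [[190.8, 106.5], [185.9, 76.9], [190.9, 106.5]]
```

View pics/v_top.png

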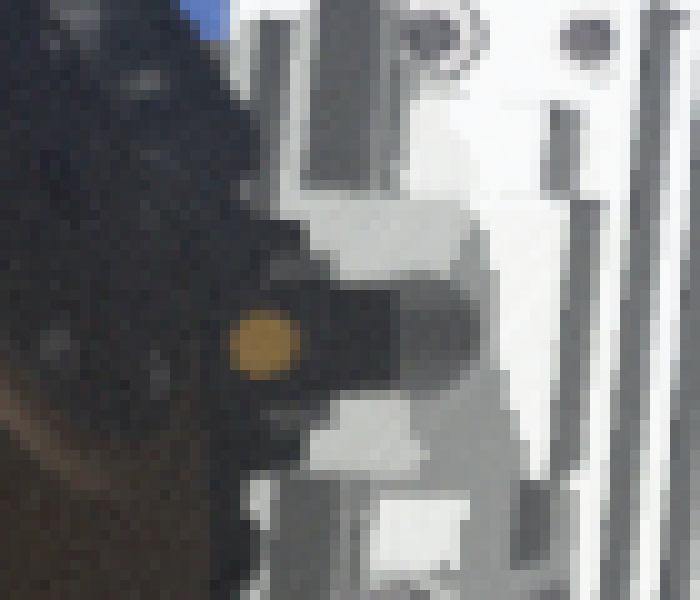

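View pics/v_side.png

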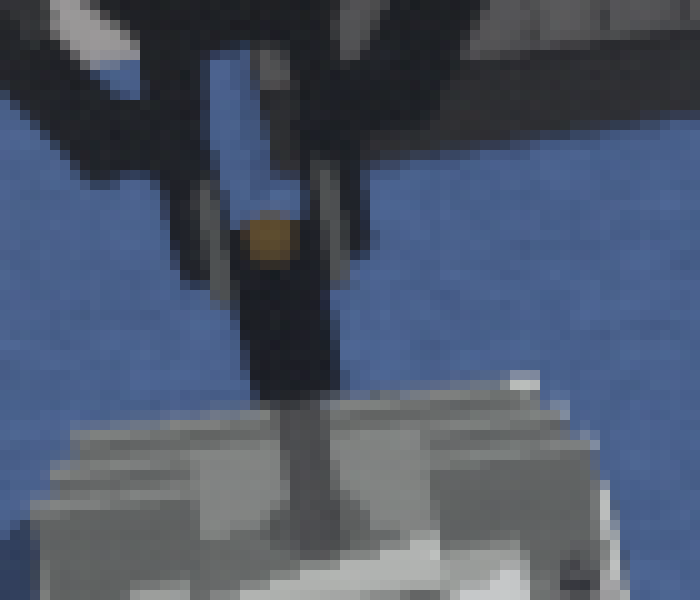

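View pics/full_side.png

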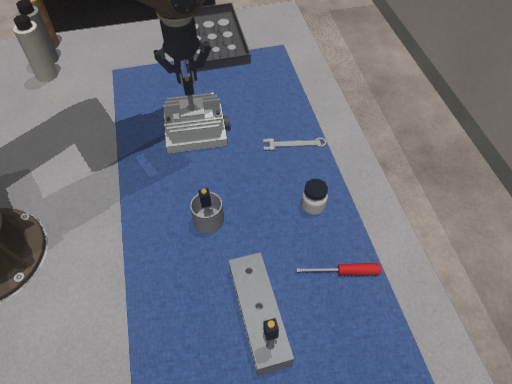

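The stem is centred in the well mouth in both views: about (111.5,258) in the top view and (191,106.5) in the side view. The other probe stands in the rack at (271,325), the short one stands in the tin at (205,191), and the wrench, jar and screwdriver are where they started. I'm handing in.

Run:
```python
from plant import arm, job_done
s=arm.observe(); print(s['time_s'],abs(s['qvel']).max(),s['grip_width'],s['ft_force'])
print(job_done())
```

```text
16.8667 0.0018310758865539946 0.02037308958522461 [-0.19639974 -0.30389161 -1.25096046]
the job is handed in; nothing more can be done
None
```

The job is handed in, about 17 s into the 72 s allowed; no verdict was reported back. The short probe is in the scrap tin, and a full-length probe is held in the plug well.

- **Short probe:** I lifted it from the rack's +y hole, lowered it into the tin and let go. In the last picture it still stands upright, tip down.
- **Probe in the well:** I took the middle full-length probe. From the arm's position its tip is at (0.508, 0.276, 0.040), so about 50 mm below the mouth.
    - **Centring and tilt:** it is within about 0.5 mm of the well axis I estimated, and the gripper tilt is about 0.004 rad.
    - **Stillness and contact:** the arm was still, with joint speeds below 0.002 rad/s. The wrist force was about 1 N, so I saw no sign of contact with the well.
- **Everything else:** the other full probe still stands in the rack. The wrench, screwdriver and jar look unmoved in the last side picture.

**Disagreement:** the two cameras differed by about 1 to 2 mm on where the well is. I used a value between them, corrected by where each camera saw the probe tip. The true centring error could therefore be about 1 mm, against the 4 mm allowed.

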